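# Start the jar mill at slow speed

### The job

Start the jar mill on slow so the glaze can grind: press the ON half (white bar) of the red mains rocker, then press in the white one-dot SLOW key, and only then press in the green START button, each far enough that it stays down. It is all done by pressing with the fingertips, so pick nothing up; the grinding jar stays lying on its rollers and the cups, pots and tools on the bench stay where they are.

Things in the scene. Friction and masses are not known exactly. Their poses are not given: they have to be found in the camera images.
- mill: bench jar mill, fixed, grey metal; origin on the bench under the middle of its control deck; x points away from the operator, over the deck to the rollers behind it, y left, z up. Deck 122 (x) by 250 (y) mm, flat top 80 mm above the bench. Three switch units stand on it 72 mm apart along y; which is in which place varies. Keys are pressed straight down.
- mains_on_half (a point): where to press the ON half (white bar, away from the operator) of the red mains rocker: on its top face, 17 mm from the pivot line; moves with it. A half is 23 mm long, 25 wide. Off: this half slopes up away from the operator, point 96 mm above the bench. On: it lies level at 90.5 mm (bezel 87) and the OFF half (white ring, 17 mm past the pivot) slopes up. Press here or further out, not near the pivot.
- mains (a joint): mains rocker, rad: 0 off, 0.35 fully on; it snaps to one end or the other and stays; about 4 N near the outer end tips it over
- slow_top (a point): middle of the top of the white SLOW key with one black dot (28 by 34 mm), on the operator's side of its unit; moves with it. Top 98 mm above the bench when out, 92 mm when in (bezel 87 mm). The black FAST key with two white dots, 46 mm further from the operator, is in at the start and comes out as SLOW goes in.
- slow (a joint): SLOW key, m: 0 out, 0.006 fully in; about 5 N pushes it past half-way, then it snaps in and stays
- start_top (a point): middle of the top of the round green START button, 29 mm across, on the far side of its unit from the operator; moves with it. Top 98 mm above the bench when out, 92 mm when in (collar 87 mm). The red STOP button, 46 mm nearer to the operator, is in at the start and comes out as START goes in.
- start (a joint): START button, m: 0 out, 0.006 fully in; about 5 N pushes it past half-way, then it snaps in and stays
- jar: loose white porcelain grinding jar, 96 mm across, 160 mm long with its lid clamp, lying along the mill's y on two black rollers, to be left there; origin at its centre, 160 mm behind the middle of the deck, 100 mm above the bench (its top is at 149 mm); may roll a little
- grey_cup_mid (a point): bystander on the bench, to be left alone: pale grey slip cup, 58 mm across, 52 mm high; the point is 20 mm above its underside
- blue_cup_mid (a point): bystander on the bench, to be left alone: blue slip cup, 52 mm across, 45 mm high; the point is 20 mm above its underside
- white_pot_mid (a point): bystander on the bench, to be left alone: glaze jar with a cream label and white lid, 59 mm across, 82 mm high; the point is 40 mm above its underside
- red_pot_mid (a point): bystander on the bench, to be left alone: glaze jar with rust-red contents and white lid, 59 mm across, 82 mm high; the point is 40 mm above its underside
- pebble_mid (a point): bystander on the bench, to be left alone: grey burnishing pebble, 28 x 60 x 14 mm; the point is 6 mm above its underside
- ring_mid (a point): bystander on the bench, to be left alone: round metal clay cutter, 70 mm across, 32 mm high; the point is 6 mm above its underside

How it is judged (in metres and radians):
On the way, in this order (a step that is already met when the one before it is completed fails the run):
1. the mains rocker is on, with START and SLOW still out (value of joint mains above 0.28 rad and value of joint each of slow, start below 0.003 m), for 0.2 s.
2. the SLOW key is in (mains on, START still out) (value of joint slow above 0.0048 m and value of joint mains above 0.28 rad and value of joint start below 0.003 m), for 0.2 s.
3. the START button is in, with mains on and SLOW in (value of joint each of start, slow above 0.0048 m and value of joint mains above 0.28 rad), for 0.2 s.
At the end, for the whole second after the job is handed in: the mains rocker is on (over 0.28 of 0.35 rad), the SLOW key and the START button are in (over 4.8 of 6 mm each) and stay so; the jar lies at rest on its rollers within 20 mm of where it was, and no bystander has moved 30 mm (all of step 3 and distance of jar from where it was at the start of the episode below 0.02 m and linear speed of jar below 0.02 m/s and distance of each of grey_cup_mid, blue_cup_mid, white_pot_mid, red_pot_mid, pebble_mid, ring_mid from where it was at the start of the episode below 0.03 m); the robot touches nothing.
It fails at once if the grinding jar is lifted or shoved (20 mm) (distance of jar from where it was at the start of the episode above 0.02 m).
It fails at once if a cup, pot or tool on the bench is lifted or shoved (30 mm) (distance of any of grey_cup_mid, blue_cup_mid, white_pot_mid, red_pot_mid, pebble_mid, ring_mid from where it was at the start of the episode above 0.03 m).
It also fails if it takes over 40 s, if anything falls off the work surface, if the arm or the gripper's body presses on something with over 40 N, if the wrist force passes 120 N, or if a joint passes its speed limit or range.

### The arm

A 6-joint arm with a two-finger parallel gripper is mounted at the origin on a cart in front of the work surface, level with it; the furniture and walls round the work are solid. World frame = base frame: x ahead of the robot, y to its left, z up, the work surface at z = 0. Lengths are in m, angles in degrees, forces in N, time in s.
With the tool pointing down it reaches from about 0.325 to 0.925 m from the base axis. Payload 3.1 kg.
Tool frame: the origin (TCP) lies midway between the tips of the shut fingers; the grasp point (between the pads) lies 19 mm behind it; z points along the fingers, x is the direction in which the jaws open and shut, and the axes are right-handed (so a half turn about z gives the same grasp; the last joint's range is limited). The gripper opens to 85 mm and grips with 20 to 120 N. Pads are 22 mm wide; open, the fingers measure 114 mm over their backs; the gripper's body (76 mm by 85 mm) begins 54 mm behind the grasp point. The pads swing forward as they close: fully open they stand 13 mm farther back than shut.
Start: joints at [69.889, 12.427, 92.441, -0, 75.132, -6.429], TCP at [0.148, 0.607, 0.209] pointing down, gripper open.
Joint ranges: [-157.48, 157.48], [-44.54, 120.13], [17.64, 146.25], [-64.5, 244.5], [7.68, 150.69], [-147.95, 147.95]. Speed limits (degrees/s): [159.86, 159.86, 180, 180, 180, 180].

### API

Orientations are given as a 3x3 rotation matrix whose columns are the frame's x, y, z axes.
In Python, from rig import sensors, cams, r gives the robot as it stands. The module is installed in compiled form; this text tells all that it offers.
- The arm moves only by the shell command python3 -m handwheel 'ROWS' [FORCE]. ROWS is JSON, a list of rows, each an object with "hand": the closure, from -1 (fully open) to 1 (shut), so that 0 is half open; "linear": the shift along the tool's x, y, z in cm, a list of three; "turn": the turn about the tool's z in degrees. A call has exactly 8 rows; each row is the pose to reach, as a shift and turn from the pose commanded when the call began, along the tool's axes at that moment; what a row does not reach only later rows make up. A row lasts 1/10 s, in which the tool goes at most 50 mm and 8.59 degrees, less where a joint would pass 70% of its speed; a pose out of reach is approached as far as the arm can. A call with a gripper value outside its range is refused whole. The fingers move at their own pace and stop on an object; FORCE is the grip in N (left out, the last holds). Time passes only in rows, so rows that repeat a pose let the fingers close, or fill a call up. It gives the time, the measured TCP pose, the force and the opening at its end, in the units of the state.
- sensors.get_obs(): the state, without advancing time (a new reading comes with each control period).
- cams.grab_frame(name): name is "scene" or "top" or "wrist"; returns a dict with "pixels" (420x560x3 uint8, blue, green, red), "K" (3x3 intrinsics, pixels), "R" (3x3) and "t" (3): a world point X has camera coordinates R X + t; the wrist camera has in their place "mount" (4x4, takes a point from camera to tool coordinates, whose origin is the TCP and whose axes are the tool frame's). Camera axes: x right, y down, z forward; pixel columns grow to the right and rows downward; lengths in m; the calibration is good to about 2 mm. The wrist camera is an equidistant fisheye: a pixel r from the principal point sees the ray r / f radians off the axis. A picture is of the moment at which its call begins: read the wrist's pose just before it. There is no depth.
- r.job_done(): hands the job in, once; it reports no verdict.
The state is a dict: "clock": time; "qpos": joint angles; "joint_vel": joint speeds; "effort": joint torques, N m; "ee_pos": TCP position; "tcp_rot": TCP orientation; "contact_force": force on the tool from outside, world axes, zero at the start; "moment": the same for the moment, N m; "width": finger opening in m.
Only numpy, scipy, OpenCV 4.12 (cv2) and the standard library are available. Lean on these libraries where they do the work, as an engineer would, in place of code of your own. Each camera call takes 0.05 s, during which the arm holds its last target.

## Working session

There is one attempt and no reset: what is moved stays moved. The work goes in short steps, Python scripts to look and compute and a shell command to move; the robot and the scene stay as the last step left them, time stands still between calls to the robot, and variables do not carry over. Pictures are saved under pics/ and viewed, and the job is handed in when it is done.

```bash
mkdir -p pics; python3 - <<'E'
from rig import sensors, cams, r
import cv2,numpy as np
o=sensors.get_obs();print(o['clock'],o['ee_pos'],o['tcp_rot'],o['width'],o['contact_force'])
for n in ['scene','top','wrist']:
    f=cams.grab_frame(n);cv2.imwrite(f'pics/{n}0.png',f['pixels']);np.savez(f'{n}0.npz',**f)
    print(n,{k:np.round(v,4).tolist() for k,v in f.items() if k!='pixels'})
E
```

```text
0.0 [0.14752331 0.6064465  0.20715329] [[ 2.36539104e-01  9.71621623e-01 -8.20942255e-04]
 [ 9.71619062e-01 -2.36540379e-01 -2.24683965e-03]
 [-2.37726398e-03 -2.66177705e-04 -9.99997139e-01]] 0.08532114362830251 [-0.07765654 -0.30633624 -0.00443029]
scene {'K': [[504.0454, 0.0, 281.7901], [0.0, 504.0454, 212.9237], [0.0, 0.0, 1.0]], 'R': [[-0.8572, 0.5149, 0.0002], [0.2794, 0.4654, -0.8399], [-0.4326, -0.7199, -0.5428]], 't': [0.5283, -0.0165, 1.592]}
top {'K': [[534.0186, 0.0, 280.8539], [0.0, 534.0186, 220.7604], [0.0, 0.0, 1.0]], 'R': [[0.3244, -0.9458, -0.0112], [-0.7515, -0.2505, -0.6103], [0.5744, 0.2064, -0.7921]], 't': [-0.3063, 0.4387, 1.5718]}
wrist {'K': [[325.1923, 0.0, 278.1019], [0.0, 325.1923, 200.557], [0.0, 0.0, 1.0]], 'mount': [[1.0, 0.0004, 0.0003, 0.0008], [-0.0004, 0.9623, 0.272, -0.0696], [-0.0002, -0.272, 0.9623, -0.1651], [0.0, 0.0, 0.0, 1.0]]}
```

View pics/scene0.png

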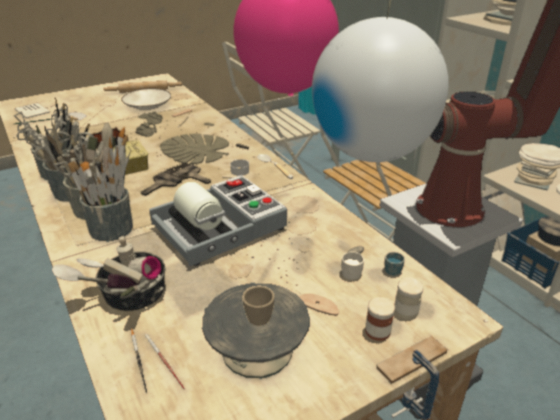

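View pics/top0.png

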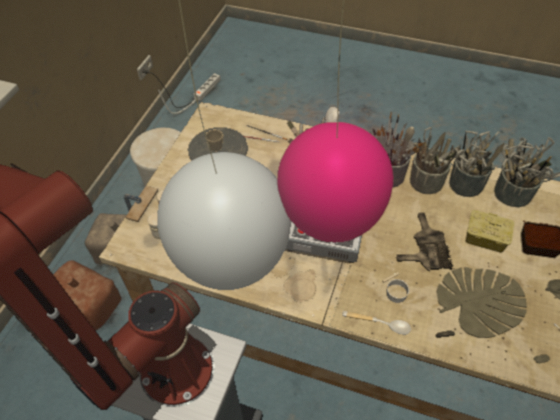

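View pics/wrist0.png

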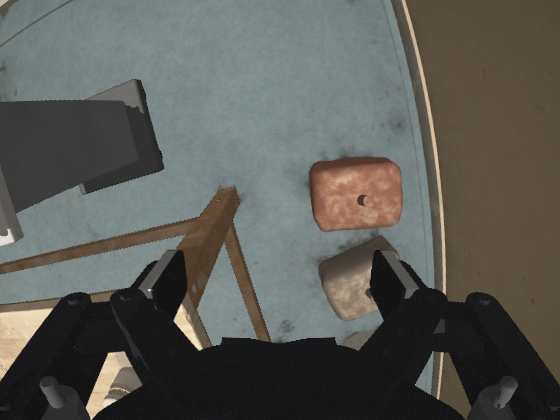

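The scene view shows the mill at about (220,215), with the red rocker at (235,183), SLOW/FAST keys near (248,192) and START green at (254,205). In the top view the balloons hide most of the mill. I'll enlarge the mill.

```bash
cat > h.py <<'E'
import numpy as np
def ray(f,uv):
    R=f['R'];C=-R.T@f['t'];d=R.T@np.linalg.inv(f['K'])@np.array([uv[0],uv[1],1.]);return C,d
def plane(f,uv,z):
    C,d=ray(f,uv);return C+d*(z-C[2])/d[2]
def proj(f,X):
    p=f['K']@(f['R']@np.array(X)+f['t']);return p[:2]/p[2]
E
python3 - <<'E'
import cv2,numpy as np
from h import *
f=np.load('scene0.npz');im=f['pixels']
cv2.imwrite('pics/z0.png',cv2.resize(im[165:265,145:295],(780,520),interpolation=cv2.INTER_CUBIC))
print('cam',-f['R'].T@f['t'])
g=np.load('top0.npz');print(-g['R'].T@g['t'])
for n,uv,z in [('red',(235,183),.09),('green',(254,205),.098),('slow?',(254,190),.095)]: print(n,plane(f,uv,z))
E
```

```text
cam [1.14612071 0.88176581 0.85018815]
[-0.47380882 -0.50431728  1.50930208]
red [ 0.57621729 -0.34466297  0.09      ]
green [ 0.59266203 -0.19136399  0.098     ]
slow? [ 0.5504915  -0.26973333  0.095     ]
```

View pics/z0.png

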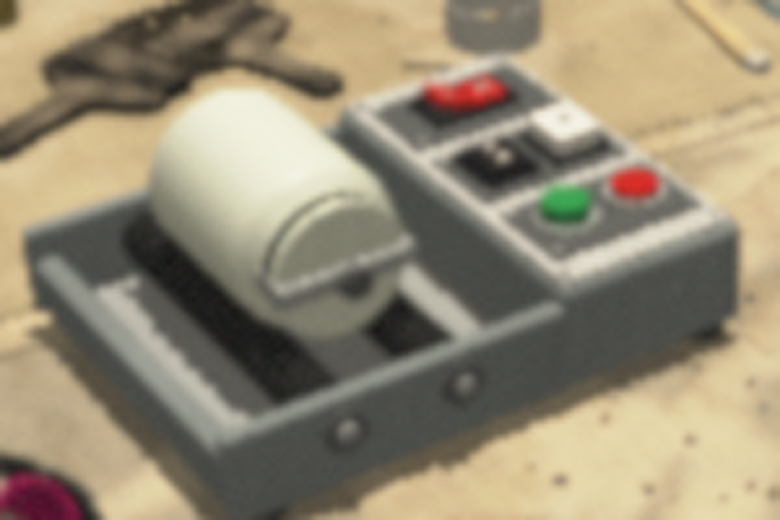

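```bash
python3 - <<'E'
import cv2,numpy as np
from h import *
f=np.load('scene0.npz');g=np.load('top0.npz');im=f['pixels']
P={}
for n,X,z in [('start',(567,203),.097),('stop',(635,183),.091),('slow',(566,122),.098),('fast',(495,158),.092),('mains',(465,93),.09)]:
    P[n]=plane(f,((X[0]+.5)/5.2-.5+145,(X[1]+.5)/5.2-.5+165),z);print(n,P[n].round(4))
for a,b in [('stop','start'),('slow','fast')]:
    d=P[b]-P[a];print(a,b,np.hypot(*d[:2]),np.degrees(np.arctan2(d[1],d[0])))
def tri(u,v):
    A=[];B=[]
    c1,d1=ray(f,u);c2,d2=ray(g,v)
    s=np.linalg.lstsq(np.c_[d1,-d2],c2-c1,rcond=None)[0]
    p,q=c1+d1*s[0],c2+d2*s[1];return p.round(3),q.round(3)
print('white',tri((380,90),(225,220)),'pink',tri((287,42),(335,182)))
E
```

```text
start [ 0.5893 -0.1998  0.097 ]
stop [ 0.5425 -0.2075  0.091 ]
slow [ 0.5488 -0.2761  0.098 ]
fast [ 0.5976 -0.2703  0.092 ]
mains [ 0.5773 -0.3491  0.09  ]
stop start 0.04749889826305572 9.382366875010812
slow fast 0.04912757183497803 6.843493522364929
white (array([ 0.275, -0.075,  0.409]), array([ 0.279, -0.079,  0.411])) pink (array([ 0.406, -0.322,  0.494]), array([ 0.417, -0.331,  0.502]))
```

Both balloons triangulate to inside the workspace: white at (0.28,-0.08,0.41), pink at (0.41,-0.33,0.50). I'll approach in moderate steps and watch the contact force.

```bash
python3 -m handwheel '[{"hand":1,"linear":[-3,2.4,0],"turn":8},{"hand":1,"linear":[-6,4.8,0],"turn":16},{"hand":1,"linear":[-9,7.2,0],"turn":24},{"hand":1,"linear":[-12,9.6,0],"turn":32},{"hand":1,"linear":[-15,12,0],"turn":40},{"hand":1,"linear":[-18,14.4,0],"turn":48},{"hand":1,"linear":[-21,16.8,0],"turn":56},{"hand":1,"linear":[-24,19.2,0],"turn":64}]' 30
python3 - <<'E'
from rig import sensors, cams, r
import cv2,numpy as np
o=sensors.get_obs();print(o['clock'],o['qpos'],o['ee_pos'],o['tcp_rot'],o['contact_force'])
for n in ['scene','top']:
    f=cams.grab_frame(n);cv2.imwrite(f'pics/{n}1.png',f['pixels'])
E
```

```text
clock: 0.95
ee_pos: [0.2777, 0.3271, 0.2082]
tcp_rot: [[0.978, 0.208, -0.0], [0.208, -0.978, -0.0], [-0.0, 0.0, -1.0]]
contact_force: [1.9, 0.5, 0.2]
width: -0.0002
0.95 [ 4.02845384e+01 -1.27007626e+01  1.17545421e+02 -9.25834468e-03
  7.51644770e+01  2.82698169e+01] [0.27774258 0.32710902 0.20824609] [[ 9.78085531e-01  2.08203490e-01 -2.06282653e-05]
 [ 2.08203480e-01 -9.78085508e-01 -2.22247506e-04]
 [-6.64489136e-05  2.13082193e-04 -9.99999975e-01]] [1.86904508 0.46702412 0.2222878 ]
```

View pics/scene1.png

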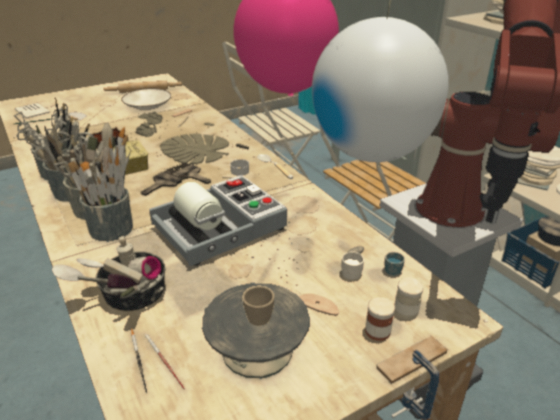

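View pics/top1.png

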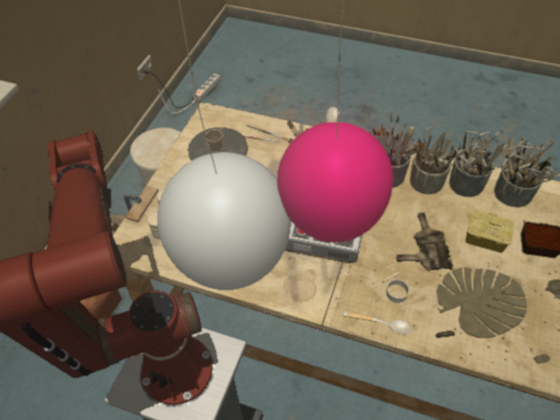

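```bash
python3 - <<'E'
import numpy as np
from h import *
f=np.load('scene0.npz');g=np.load('top0.npz')
for X in [(0,0,0),(0,0,.3),(.2777,.3271,.2082),(.1475,.606,.207),(.277,-.077,.41),(.41,-.325,.5),(.56,-.27,.09)]:
    print(X,proj(f,X).round(),proj(g,X).round(), (f['R']@np.array(X)+f['t'])[2].round(2))
q=np.radians([[12.427,92.441],[-12.7008,117.5454]])
r=[np.hypot(.14752,.60645),np.hypot(.27774,.3271)];z=[.20715,.20825]
print(r)
E
```

```text
(0, 0, 0) [449. 208.] [177. 370.] 1.59
(0, 0, 0.3) [468. 118.] [157. 323.] 1.43
(0.2777, 0.3271, 0.2082) [488. 230.] [108. 228.] 1.12
(0.1475, 0.606, 0.207) [649. 281.] [  6. 237.] 0.98
(0.277, -0.077, 0.41) [379.  90.] [224. 221.] 1.31
(0.41, -0.325, 0.5) [285.  40.] [332. 184.] 1.38
(0.56, -0.27, 0.09) [251. 192.] [320. 230.] 1.5
[np.float64(0.6241344029133469), np.float64(0.4291082819056281)]
```

```bash
python3 - <<'E'
import numpy as np
from h import *
f=np.load('scene0.npz');g=np.load('top0.npz')
for z in (.4,.45,.5,.55,.6,.65):
    X=(.2777,.3271,z);print(z,proj(f,X).round(),proj(g,X).round())
E
```

```text
0.4 [509. 152.] [ 90. 186.]
0.45 [515. 129.] [ 84. 174.]
0.5 [521. 105.] [ 79. 161.]
0.55 [528.  79.] [ 73. 147.]
0.6 [536.  52.] [ 66. 133.]
0.65 [543.  23.] [ 59. 117.]
```

```bash
python3 - <<'E'
import cv2,numpy as np
a=cv2.imread('pics/scene1.png')[0:240,400:560];b=cv2.imread('pics/top1.png')[110:410,0:220]
cv2.imwrite('pics/z1.png',np.hstack([cv2.resize(a,(380,570)),cv2.resize(b,(418,570))]))
E
```

```text
(no output)
```

View pics/z1.png

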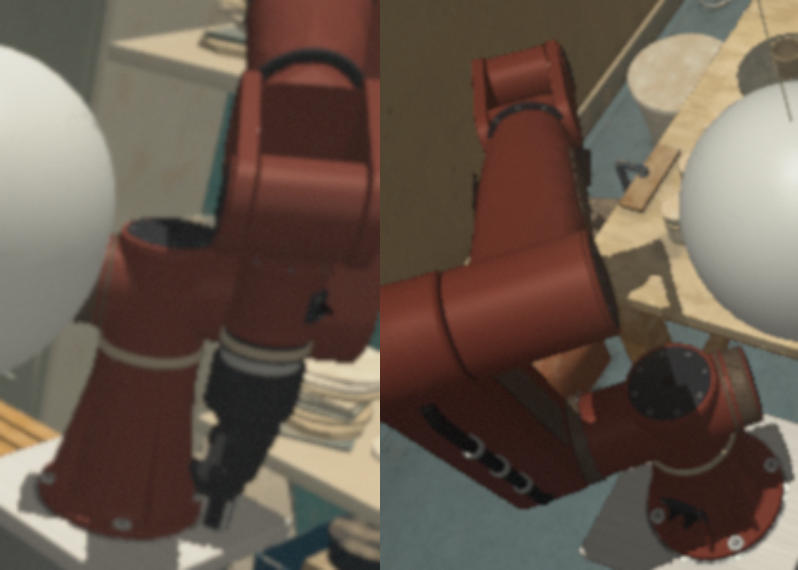

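```bash
python3 -m handwheel '[{"hand":1,"linear":[2,3.6,-0.5],"turn":6},{"hand":1,"linear":[4,7.2,-1],"turn":12},{"hand":1,"linear":[6,10.8,-1.5],"turn":18},{"hand":1,"linear":[8,14.4,-2],"turn":24},{"hand":1,"linear":[10,18,-2.5],"turn":30},{"hand":1,"linear":[12,21.6,-3],"turn":36},{"hand":1,"linear":[14,25.2,-3.5],"turn":42},{"hand":1,"linear":[16,28.8,-4],"turn":48}]'
python3 - <<'E'
from rig import sensors, cams, r
import cv2,numpy as np
o=sensors.get_obs();print(o['clock'],o['qpos'],o['ee_pos'],o['tcp_rot'],o['contact_force'],o['effort'])
for n in ['scene','wrist']:
    f=cams.grab_frame(n);cv2.imwrite(f'pics/{n}2.png',f['pixels'])
E
```

```text
clock: 1.85
ee_pos: [0.4964, 0.081, 0.2485]
tcp_rot: [[0.811, -0.585, 0.0], [-0.585, -0.811, 0.001], [-0.0, -0.001, -1.0]]
contact_force: [0.9, 0.8, -0.8]
width: 0.0002
1.85 [ 1.23398389e+00 -4.56295825e+00  1.06095243e+02  5.07751705e-02
  7.84640450e+01  3.70530368e+01] [0.49640056 0.08099317 0.24850371] [[ 8.10765552e-01 -5.85371008e-01  4.54275846e-05]
 [-5.85370819e-01 -8.10765224e-01  8.69472088e-04]
 [-4.72132647e-04 -7.31530000e-04 -9.99999621e-01]] [ 0.93999322  0.84069482 -0.79236283] [  1.67771872 -29.50191557 -29.36914265  -0.14583671   0.06507688
  -0.271095  ]
```

View pics/scene2.png

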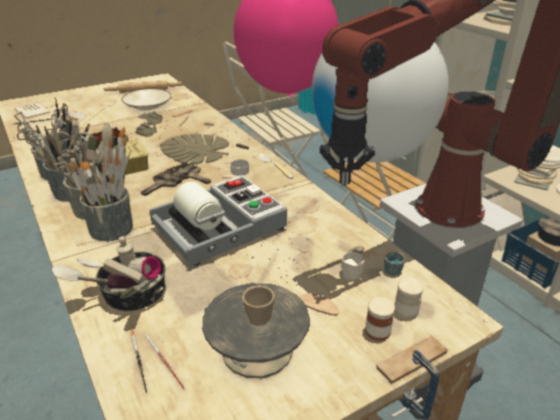

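View pics/wrist2.png

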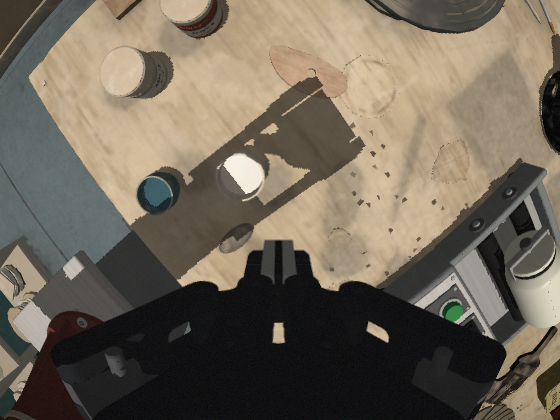

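The green START now shows in the wrist view at (454,313), and there is no sign of contact so far. I'll continue in stages, watching force and effort as the arm nears the balloons.

```bash
python3 -m handwheel '[{"hand":1,"linear":[1.4,1.8,0],"turn":6},{"hand":1,"linear":[2.8,3.6,0],"turn":12},{"hand":1,"linear":[4.2,5.4,0],"turn":18},{"hand":1,"linear":[5.6,7.2,0],"turn":24},{"hand":1,"linear":[7,9,0],"turn":30},{"hand":1,"linear":[8.4,10.8,0],"turn":36},{"hand":1,"linear":[9.8,12.6,0],"turn":42},{"hand":1,"linear":[11,14.4,0],"turn":46}]'
python3 - <<'E'
from rig import sensors, cams, r
import cv2,numpy as np
o=sensors.get_obs();print(o['clock'],o['qpos'],o['ee_pos'],o['contact_force'],o['effort'])
for n in ['scene','wrist']:
    f=cams.grab_frame(n);cv2.imwrite(f'pics/{n}3.png',f['pixels'])
E
```

```text
clock: 2.75
ee_pos: [0.5007, -0.0989, 0.248]
tcp_rot: [[0.144, -0.99, -0.001], [-0.99, -0.144, 0.001], [-0.001, 0.0, -1.0]]
contact_force: [0.0, -0.3, -0.0]
width: 0.0002
2.75 [-1.90910287e+01 -3.53520381e+00  1.05181268e+02  5.76592574e-02
  7.84056487e+01  6.25945755e+01] [ 0.50070138 -0.0988801   0.24801911] [ 0.04610664 -0.27306038 -0.01343959] [ 1.51279997e+00 -2.87319517e+01 -3.07803404e+01 -1.93227996e-02
  3.06756247e-02 -9.09025222e-02]
```

View pics/scene3.png

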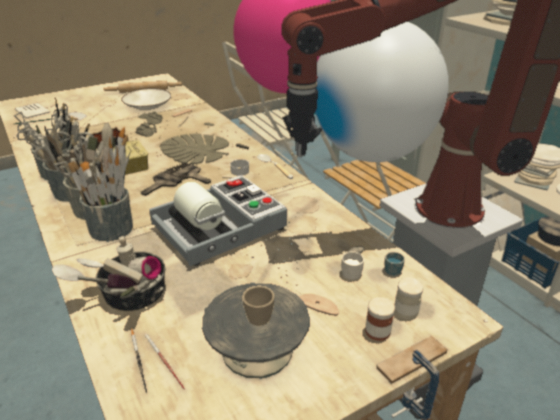

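View pics/wrist3.png

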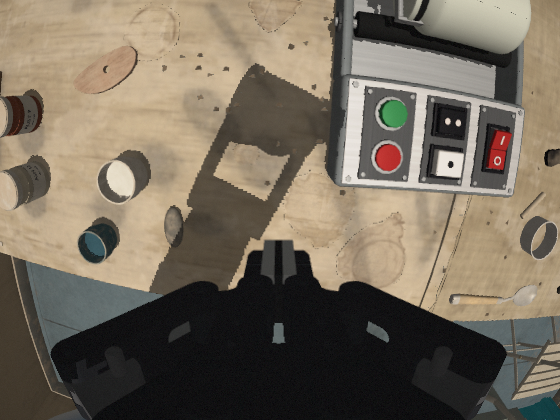

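Wrist view: START (393,113), STOP (387,156), FAST (449,120), SLOW (450,162), and the rocker with its bar at (502,142) and ring at (498,160). I'll segment these and cast rays.

```bash
cat >> h.py <<'E'
def wray(f,o,uv):
    K=f['K'];m=np.array([(uv[0]-K[0,2])/K[0,0],(uv[1]-K[1,2])/K[1,1]]);th=np.hypot(*m)
    d=np.array([*(m/th*np.sin(th)),np.cos(th)]);M=f['mount'];R=np.array(o['tcp_rot'])
    return R@M[:3,3]+np.array(o['ee_pos']),R@M[:3,:3]@d
def wplane(f,o,uv,z):
    C,d=wray(f,o,uv);return C+d*(z-C[2])/d[2]
E
cat > meas.py <<'E'
from rig import sensors, cams
import cv2,numpy as np,sys
from h import *
o=sensors.get_obs();f=cams.grab_frame('wrist');im=f['pixels']
cv2.imwrite('pics/%s.png'%sys.argv[1],im)
hsv=cv2.cvtColor(im,cv2.COLOR_BGR2HSV);H,S,V=cv2.split(hsv)
deck=np.zeros(H.shape,bool);deck[:240,330:530]=True
def blobs(m,name,z,amin=150):
    n,l,st,c=cv2.connectedComponentsWithStats(((m&deck)*255).astype(np.uint8))
    for i in range(1,n):
        if st[i,4]>=amin: print(name,c[i].round(1),st[i].tolist(),wplane(f,o,c[i],z).round(4))
blobs((H>50)&(H<80)&(S>130)&(V>60),'green',.098)
blobs(((H<8)|(H>172))&(S>150)&(V>60),'red',.092)
blobs((S<40)&(V>190),'white',.098,40)
blobs((V<50),'black',.092)
E
python3 meas.py w4
```

```text
green [396.5 114.1] [384, 101, 25, 27, 504] [ 0.5864 -0.2062  0.098 ]
red [499.6 149.8] [488, 131, 25, 40, 579] [ 0.5774 -0.3501  0.092 ]
red [389.7 157.9] [378, 145, 25, 27, 515] [ 0.5408 -0.2099  0.092 ]
white [497.7  11.7] [449, 0, 81, 35, 1717] [ 0.7377 -0.3172  0.098 ]
white [413.8 139.6] [344, 79, 176, 117, 4661] [ 0.5647 -0.2302  0.098 ]
white [516.8 149.9] [513, 141, 8, 17, 84] [ 0.583  -0.3731  0.098 ]
white [376.8 156.8] [374, 145, 9, 25, 50] [ 0.5399 -0.1936  0.098 ]
white [451.1 165. ] [438, 152, 27, 26, 547] [ 0.547  -0.2815  0.098 ]
black [338.9  76.2] [331, 0, 16, 157, 895] [ 0.6126 -0.1429  0.092 ]
black [441.9  49.3] [356, 12, 164, 93, 3521] [ 0.6683 -0.2497  0.092 ]
black [450.3 122.2] [433, 104, 36, 37, 1014] [ 0.5923 -0.2731  0.092 ]
black [492.3 147.7] [483, 125, 28, 50, 401] [ 0.5774 -0.3381  0.092 ]
black [440.3 160. ] [428, 145, 37, 36, 321] [ 0.5494 -0.2698  0.092 ]
```

```bash
python3 - <<'E'
import cv2
im=cv2.imread('pics/w4.png');cv2.imwrite('pics/w4z.png',cv2.resize(im[65:205,325:530],(800,546),interpolation=cv2.INTER_CUBIC))
E
```

```text
(no output)
```

View pics/w4z.png

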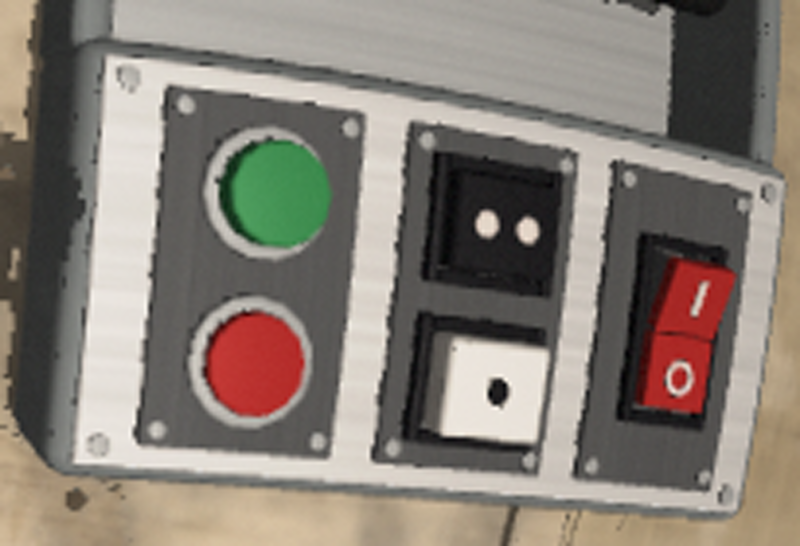

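```bash
python3 - <<'E'
import numpy as np
L=np.array([[23,72],[-23,72],[-23,0],[23,0],[0,-72]])/1e3
def fit(W):
    c=W.mean(0);l=L-L.mean(0);H=l.T@(W-c)
    a=np.arctan2(H[0,1]-H[1,0],H[0,0]+H[1,1]);R=np.array([[np.cos(a),-np.sin(a)],[np.sin(a),np.cos(a)]])
    t=c-R@L.mean(0);print('yaw',np.degrees(a),'org',t.round(4),'res mm',((L@R.T+t-W)*1e3).round(1).tolist())
    for n,p in [('start',(.023,.072)),('slow',(-.023,0)),('on17',(.017,-.072)),('on19',(.019,-.072))]:print(n,(R@p+t).round(4))
fit(np.array([[.5864,-.2062],[.5408,-.2099],[.547,-.2815],[.5923,-.2731],[.5765,-.3500]]))
fit(np.array([[.5893,-.1998],[.5425,-.2075],[.5488,-.2761],[.5976,-.2703],[.5773,-.3491]]))
E
```

```text
yaw 5.475049287045067 org [ 0.57   -0.2785] res mm [[-0.4, 1.6], [-0.6, 0.9], [0.1, 0.8], [0.6, -3.2], [0.3, -0.1]]
start [ 0.586  -0.2046]
slow [ 0.5471 -0.2807]
on17 [ 0.5938 -0.3485]
on19 [ 0.5958 -0.3483]
yaw 5.1309530589763215 org [ 0.5724 -0.2749] res mm [[-0.4, -1.3], [0.5, 2.3], [0.7, -0.9], [-2.3, -2.5], [1.5, 2.5]]
start [ 0.5889 -0.2011]
slow [ 0.5495 -0.277 ]
on17 [ 0.5958 -0.3451]
on19 [ 0.5978 -0.3449]
```

Both cameras agree to within 4 mm. The pink balloon can't be avoided with the tool pointing down, so I'll move slowly towards it while watching the torques.

```bash
python3 -m handwheel '[{"hand":1,"linear":[1.6,-0.3,0],"turn":1},{"hand":1,"linear":[3.2,-0.6,0],"turn":2},{"hand":1,"linear":[4.8,-1,0],"turn":3},{"hand":1,"linear":[6.4,-1.5,0],"turn":3},{"hand":1,"linear":[8,-2,0],"turn":3},{"hand":1,"linear":[9.6,-2.5,0],"turn":3},{"hand":1,"linear":[11.2,-3,0],"turn":3},{"hand":1,"linear":[12.8,-3.5,0],"turn":3}]'
python3 - <<'E'
from rig import sensors, cams, r
import cv2,numpy as np
o=sensors.get_obs();print(o['clock'],o['qpos'],o['ee_pos'],o['contact_force'],np.round(o['effort'],2))
f=cams.grab_frame('scene');cv2.imwrite('pics/scene5.png',f['pixels'])
E
```

```text
clock: 3.7
ee_pos: [0.5545, -0.2227, 0.2484]
tcp_rot: [[0.092, -0.996, -0.0], [-0.996, -0.092, 0.0], [-0.0, 0.0, -1.0]]
contact_force: [0.7, 1.1, -0.7]
width: -0.0003
3.7 [-2.86142668e+01  7.40420723e+00  9.38892943e+01  2.01397797e-03
  7.87141327e+01  5.60822515e+01] [ 0.554457   -0.22272702  0.24838201] [ 0.73001787  1.08987133 -0.72796221] [ 4.800e-01 -3.760e+01 -3.037e+01 -2.000e-02 -1.000e-02  1.100e-01]
```

View pics/scene5.png

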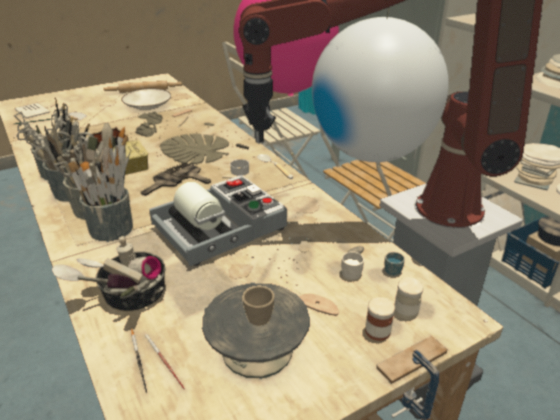

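No contact torque. On to above the ON half.

```bash
python3 -m handwheel '[{"hand":1,"linear":[1.6,-0.4,0],"turn":0},{"hand":1,"linear":[3.2,-0.8,0],"turn":0},{"hand":1,"linear":[4.8,-1.2,0],"turn":0},{"hand":1,"linear":[6.4,-1.6,0],"turn":0},{"hand":1,"linear":[8,-2,0],"turn":0},{"hand":1,"linear":[9.6,-2.4,0],"turn":0},{"hand":1,"linear":[11.2,-2.8,0],"turn":0},{"hand":1,"linear":[12.8,-3,0],"turn":0}]'
python3 - <<'E'
from rig import sensors, cams, r
import cv2,numpy as np
o=sensors.get_obs();print(o['clock'],np.round(o['qpos'],1),o['ee_pos'],o['contact_force'],np.round(o['effort'],2))
f=cams.grab_frame('scene');cv2.imwrite('pics/scene6.png',f['pixels'])
f=cams.grab_frame('wrist');cv2.imwrite('pics/w6.png',f['pixels'])
E
```

```text
clock: 4.55
ee_pos: [0.596, -0.3474, 0.2484]
tcp_rot: [[0.093, -0.996, 0.0], [-0.996, -0.093, -0.0], [0.0, -0.0, -1.0]]
contact_force: [0.6, -0.1, -0.6]
width: -0.0002
4.55 [-36.1  18.7  80.5   0.   80.8  48.6] [ 0.59604487 -0.34735939  0.24838615] [ 0.62293043 -0.0506733  -0.55805244] [ 5.100e-01 -4.605e+01 -3.079e+01 -1.000e-02 -4.000e-02  1.100e-01]
```

View pics/scene6.png

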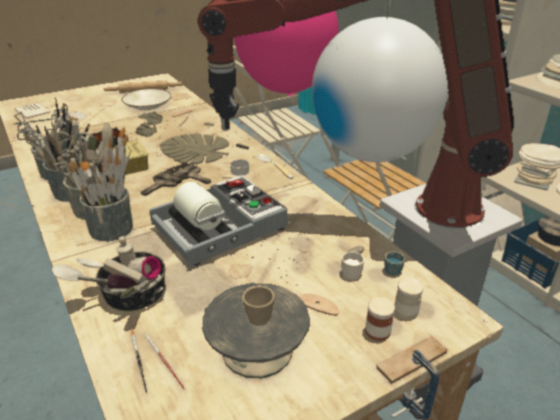

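View pics/w6.png

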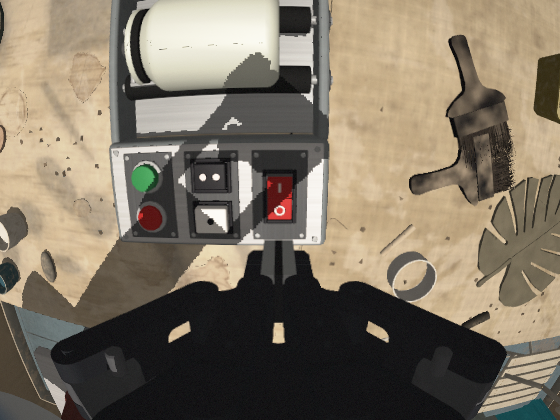

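The wrist view is now close: START (145,178), STOP (150,217), FAST (211,177), SLOW dot (211,221), rocker bar (280,186), ring (280,210). Cross-checking the points:

```bash
python3 - <<'E'
from rig import sensors, cams
import cv2
from h import *
o=sensors.get_obs();f=cams.grab_frame('wrist');im=f['pixels']
H,S,V=cv2.split(cv2.cvtColor(im,cv2.COLOR_BGR2HSV))
def c(m,box):
    k=np.zeros(H.shape,np.uint8);x0,y0,x1,y1=box;k[y0:y1,x0:x1]=(m[y0:y1,x0:x1]*255)
    n,l,st,ce=cv2.connectedComponentsWithStats(k);i=1+np.argmax(st[1:,4]);return ce[i],st[i]
red=((H<8)|(H>172))&(S>150)
for n,m,b,z in [('start',(H>45)&(H<85)&(S>120),(120,150,170,200),.098),('stop',red,(130,195,175,240),.092),('rocker',red,(255,160,310,235),.092),('slowdot',V<60,(203,213,219,229),.098)]:
    p,s=c(m,b);print(n,p.round(1),s,wplane(f,o,p,z).round(4))
print('fast dots',wplane(f,o,(209,177),.092))
cv2.imwrite('pics/w6z.png',cv2.resize(im[130:250,105:335],(800,417),interpolation=cv2.INTER_CUBIC))
E
```

```text
start [146.  177.4] [133 164  27  27 543] [ 0.5878 -0.2096  0.098 ]
stop [151.5 217.3] [140 205  24  25 451] [ 0.5418 -0.2128  0.092 ]
rocker [281.4 196.9] [269 177  26  43 903] [ 0.5777 -0.3526  0.092 ]
slowdot [211.9 221.4] [210 219   5   6  25] [ 0.5465 -0.2829  0.098 ]
fast dots [ 0.59205184 -0.27700223  0.092     ]
```

View pics/w6z.png

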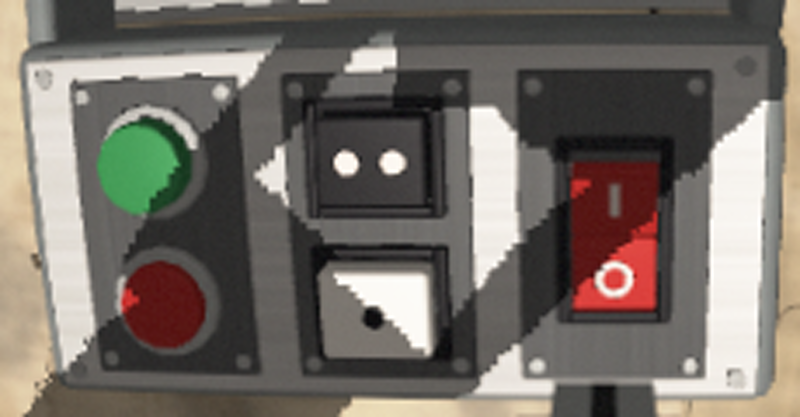

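The new estimates agree to about 3 mm. Descending to just above the rocker.

```bash
python3 -m handwheel '[{"hand":1,"linear":[0.2,0,1.7],"turn":0},{"hand":1,"linear":[0.2,0,3.4],"turn":0},{"hand":1,"linear":[0.2,0,5.1],"turn":0},{"hand":1,"linear":[0.2,0,6.8],"turn":0},{"hand":1,"linear":[0.2,0,8.5],"turn":0},{"hand":1,"linear":[0.2,0,10.2],"turn":0},{"hand":1,"linear":[0.2,0,12],"turn":0},{"hand":1,"linear":[0.2,0,13.8],"turn":0}]'
python3 - <<'E'
from rig import sensors, cams, r
import cv2,numpy as np
o=sensors.get_obs();print(o['clock'],np.round(o['qpos'],1),o['ee_pos'],o['contact_force'],np.round(o['effort'],2))
f=cams.grab_frame('scene');cv2.imwrite('pics/scene7.png',f['pixels'])
cv2.imwrite('pics/z7.png',cv2.resize(f['pixels'][120:270,150:300],(600,600),interpolation=cv2.INTER_CUBIC))
E
```

```text
clock: 5.5
ee_pos: [0.5958, -0.3479, 0.109]
tcp_rot: [[0.093, -0.996, 0.0], [-0.996, -0.093, -0.0], [0.0, -0.0, -1.0]]
contact_force: [-0.1, 0.6, 0.2]
width: -0.0001
5.5 [-36.1  25.3  87.1   0.   67.6  48.6] [ 0.59579393 -0.34793914  0.10901699] [-0.0533038   0.62313536  0.21203761] [  0.05 -47.83 -28.75   0.     0.22   0.  ]
```

View pics/z7.png

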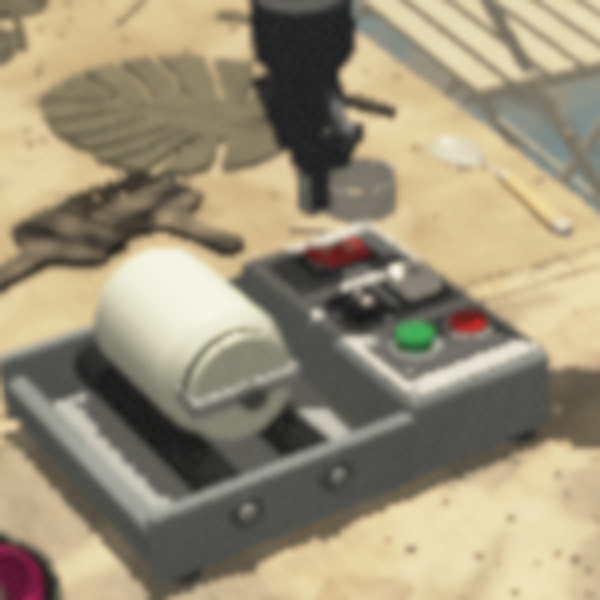

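```bash
python3 - <<'E'
import numpy as np
from h import *
f=np.load('scene0.npz')
for X in [(.5958,-.3479,.109),(.5958,-.3479,.09),(.5955,-.349,.096),(.577,-.351,.09)]: print(X,proj(f,X).round(1))
E
python3 -c "
from rig import cams;import cv2
f=cams.grab_frame('wrist');cv2.imwrite('pics/w8.png',f['pixels'])"
```

```text
(0.5958, -0.3479, 0.109) [228.4 178.7]
(0.5958, -0.3479, 0.09) [228.8 184.2]
(0.5955, -0.349, 0.096) [228.6 182.3]
(0.577, -0.351, 0.09) [233.8 182.2]
```

View pics/w8.png

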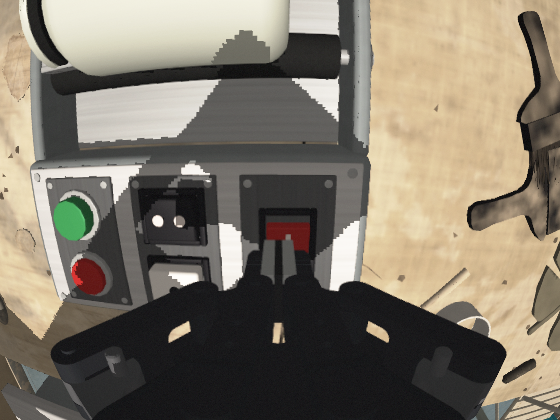

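```bash
python3 - <<'E'
import numpy as np
from h import *
f=np.load('scene0.npz');w=np.load('wrist0.npz')
for X in [(.596,-.3474,.2484),(.4964,.081,.2485),(.5007,-.0989,.248),(.5545,-.2227,.2484)]: print(X,proj(f,X).round(1))
Mi=np.linalg.inv(w['mount'])
for z in (-.03,-.02,-.01,0):
  for y in (-.011,0,.011):
    p=(Mi@[0,y,z,1])[:3];th=np.arctan2(np.hypot(p[0],p[1]),p[2]);u=p[:2]/np.hypot(*p[:2])*th*325.19+[278.1,200.56];print(y,z,u.round(1))
E
python3 - <<'E'
import cv2,numpy as np
a=[cv2.resize(cv2.imread(f'pics/scene{n}.png')[y-60:y+40,x-50:x+50],(390,390),interpolation=cv2.INTER_CUBIC) for n,x,y in [(2,350,160),(6,225,120)]]
cv2.imwrite('pics/tip.png',np.hstack(a))
E
```

```text
(0.596, -0.3474, 0.2484) [225.6 136.3]
(0.4964, 0.081, 0.2485) [343.3 192.1]
(0.5007, -0.0989, 0.248) [300.3 162.6]
(0.5545, -0.2227, 0.2484) [259.2 149.3]
-0.011 -0.03 [276.2 244.1]
0 -0.03 [276.2 265.7]
0.011 -0.03 [276.3 286. ]
-0.011 -0.02 [276.3 235.9]
0 -0.02 [276.3 256.5]
0.011 -0.02 [276.4 275.9]
-0.011 -0.01 [276.4 228.5]
0 -0.01 [276.4 248.2]
0.011 -0.01 [276.5 266.9]
-0.011 0 [276.5 221.9]
0 0 [276.5 240.8]
0.011 0 [276.5 258.7]
```

View pics/tip.png

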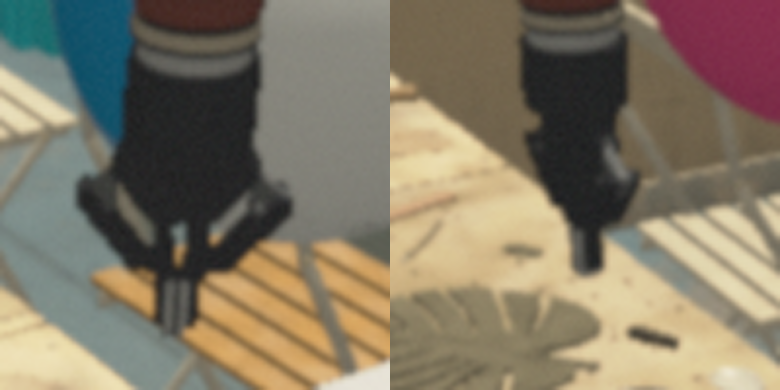

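The fingertips look about 20 mm above the reported TCP in both views (scene tip at (226,130) against 136 predicted, and the wrist view agrees). I'll press by contact force rather than by height.

```bash
python3 -m handwheel '[{"hand":1,"linear":[0,0,0.2],"turn":0},{"hand":1,"linear":[0,0,0.4],"turn":0},{"hand":1,"linear":[0,0,0.6],"turn":0},{"hand":1,"linear":[0,0,0.8],"turn":0},{"hand":1,"linear":[0,0,1.0],"turn":0},{"hand":1,"linear":[0,0,1.2],"turn":0},{"hand":1,"linear":[0,0,1.4],"turn":0},{"hand":1,"linear":[0,0,1.4],"turn":0}]'
```

```text
clock: 6.4
ee_pos: [0.5955, -0.3477, 0.096]
tcp_rot: [[0.093, -0.996, -0.001], [-0.996, -0.093, 0.0], [-0.001, 0.001, -1.0]]
contact_force: [-0.3, 0.0, -0.1]
width: -0.0004
```

```bash
python3 -m handwheel '[{"hand":1,"linear":[0,0,0.1],"turn":0},{"hand":1,"linear":[0,0,0.2],"turn":0},{"hand":1,"linear":[0,0,0.3],"turn":0},{"hand":1,"linear":[0,0,0.4],"turn":0},{"hand":1,"linear":[0,0,0.5],"turn":0},{"hand":1,"linear":[0,0,0.6],"turn":0},{"hand":1,"linear":[0,0,0.7],"turn":0},{"hand":1,"linear":[0,0,0.7],"turn":0}]'
python3 -c "
from rig import cams;import cv2
f=cams.grab_frame('wrist');cv2.imwrite('pics/w9.png',cv2.resize(f['pixels'][120:320,20:380],(792,440),interpolation=cv2.INTER_CUBIC))
f=cams.grab_frame('scene');cv2.imwrite('pics/s9.png',cv2.resize(f['pixels'][120:270,150:300],(600,600),interpolation=cv2.INTER_CUBIC))"
```

```text
clock: 7.2
ee_pos: [0.5956, -0.3478, 0.0892]
tcp_rot: [[0.093, -0.996, -0.0], [-0.996, -0.093, 0.0], [-0.0, 0.0, -1.0]]
contact_force: [-0.4, 0.4, -0.3]
width: -0.0001
```

View pics/w9.png

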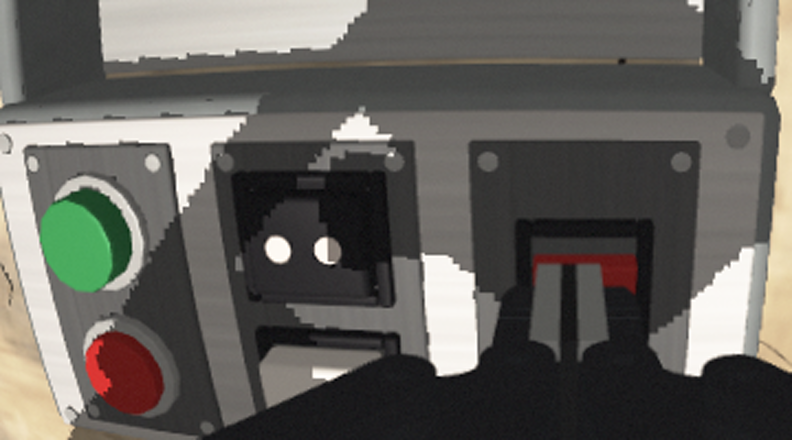

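View pics/s9.png

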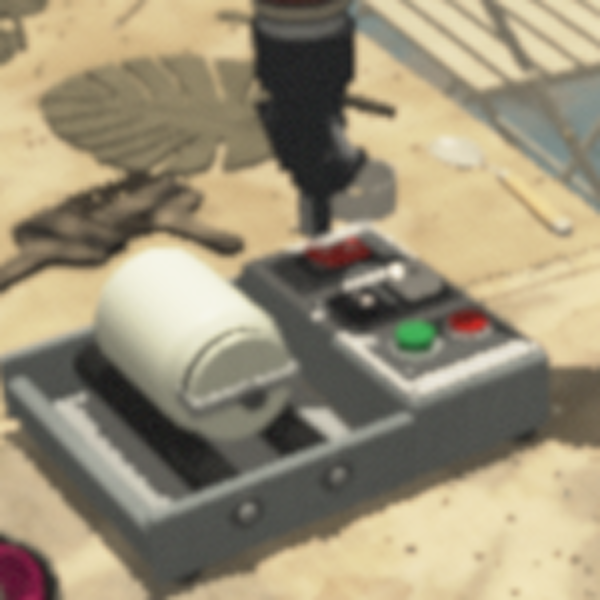

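No contact at TCP z 0.089, so the tips really do end about 20 mm short of the stated TCP. The rocker also sits about 4 mm further to tool +x. Continuing down.

```bash
python3 -m handwheel '[{"hand":1,"linear":[0.3,0,0.1],"turn":0},{"hand":1,"linear":[0.3,0,0.2],"turn":0},{"hand":1,"linear":[0.3,0,0.3],"turn":0},{"hand":1,"linear":[0.3,0,0.4],"turn":0},{"hand":1,"linear":[0.3,0,0.5],"turn":0},{"hand":1,"linear":[0.3,0,0.7],"turn":0},{"hand":1,"linear":[0.3,0,0.9],"turn":0},{"hand":1,"linear":[0.3,0,0.9],"turn":0}]'
```

```text
clock: 8.1
ee_pos: [0.5957, -0.3507, 0.0799]
tcp_rot: [[0.093, -0.996, -0.001], [-0.996, -0.093, 0.001], [-0.001, 0.001, -1.0]]
contact_force: [0.8, 0.5, -0.3]
width: -0.0
```

```bash
python3 -m handwheel '[{"hand":1,"linear":[0,0,0.1],"turn":0},{"hand":1,"linear":[0,0,0.2],"turn":0},{"hand":1,"linear":[0,0,0.3],"turn":0},{"hand":1,"linear":[0,0,0.4],"turn":0},{"hand":1,"linear":[0,0,0.5],"turn":0},{"hand":1,"linear":[0,0,0.6],"turn":0},{"hand":1,"linear":[0,0,0.6],"turn":0},{"hand":1,"linear":[0,0,0.6],"turn":0}]'
python3 -c "
from rig import cams;import cv2
f=cams.grab_frame('wrist');cv2.imwrite('pics/w10.png',cv2.resize(f['pixels'][120:320,20:380],(792,440),interpolation=cv2.INTER_CUBIC))
f=cams.grab_frame('scene');cv2.imwrite('pics/s10.png',cv2.resize(f['pixels'][120:270,150:300],(600,600),interpolation=cv2.INTER_CUBIC))"
```

```text
clock: 8.9
ee_pos: [0.5963, -0.351, 0.075]
tcp_rot: [[0.093, -0.996, 0.0], [-0.996, -0.093, -0.0], [0.0, -0.0, -1.0]]
contact_force: [-0.7, 0.9, 3.2]
width: 0.0002
```

View pics/w10.png

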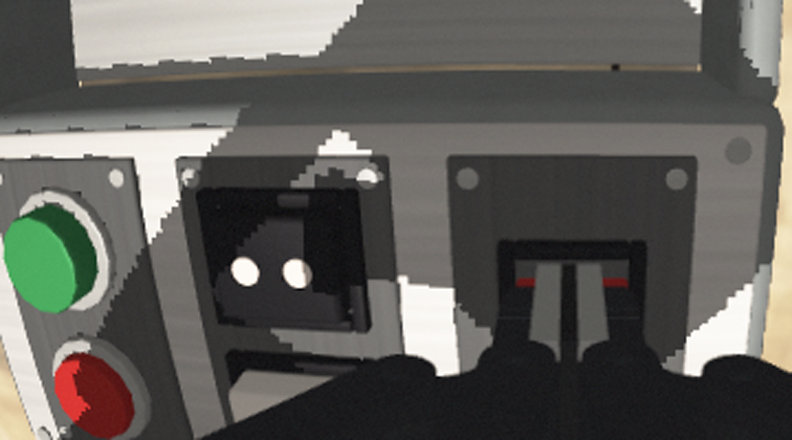

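View pics/s10.png

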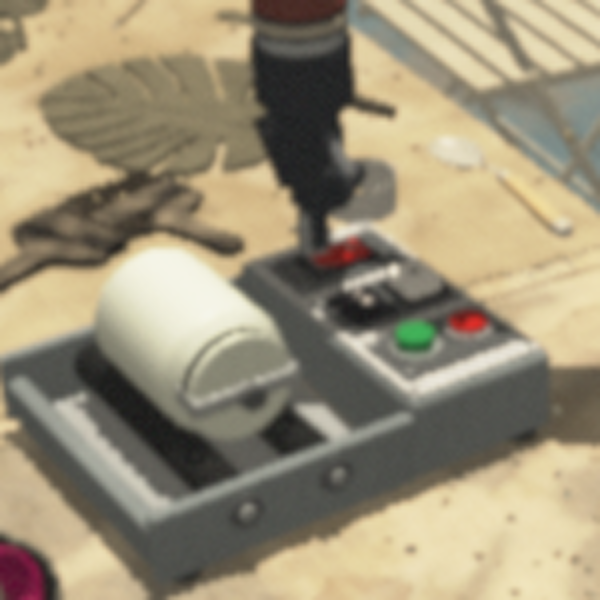

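The fingertips are on the ON half, with 3.2 N at TCP z 0.075. Pressing further.

```bash
python3 -m handwheel '[{"hand":1,"linear":[0,0,0.1],"turn":0},{"hand":1,"linear":[0,0,0.2],"turn":0},{"hand":1,"linear":[0,0,0.3],"turn":0},{"hand":1,"linear":[0,0,0.4],"turn":0},{"hand":1,"linear":[0,0,0.5],"turn":0},{"hand":1,"linear":[0,0,0.6],"turn":0},{"hand":1,"linear":[0,0,0.6],"turn":0},{"hand":1,"linear":[0,0,0.6],"turn":0}]'
python3 -c "
from rig import cams;import cv2
f=cams.grab_frame('scene');cv2.imwrite('pics/s11.png',cv2.resize(f['pixels'][120:270,150:300],(600,600),interpolation=cv2.INTER_CUBIC))"
```

```text
clock: 9.8
ee_pos: [0.596, -0.3509, 0.0684]
tcp_rot: [[0.093, -0.996, -0.0], [-0.996, -0.093, 0.0], [-0.0, 0.0, -1.0]]
contact_force: [-0.0, -0.2, 0.8]
width: 0.0
```

View pics/s11.png

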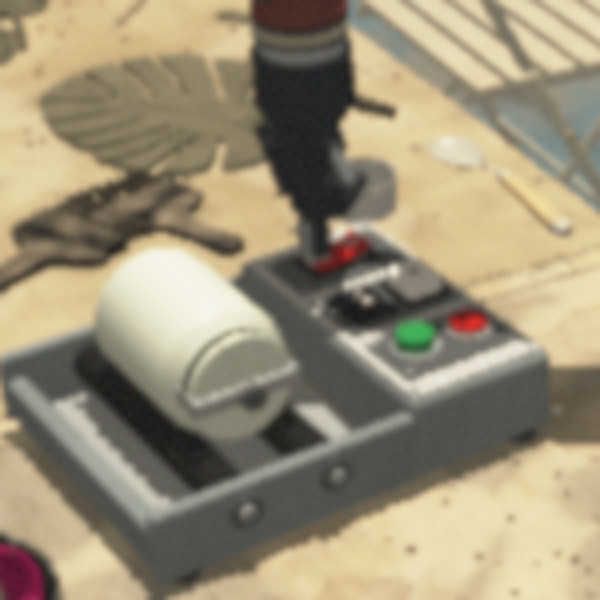

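The force has dropped and the OFF half looks raised, so it has snapped over. I'll press 3 mm more to feel the stop, then retract.

```bash
python3 -m handwheel '[{"hand":1,"linear":[0,0,0.1],"turn":0},{"hand":1,"linear":[0,0,0.1],"turn":0},{"hand":1,"linear":[0,0,0.2],"turn":0},{"hand":1,"linear":[0,0,0.2],"turn":0},{"hand":1,"linear":[0,0,0.3],"turn":0},{"hand":1,"linear":[0,0,0.3],"turn":0},{"hand":1,"linear":[0,0,0.3],"turn":0},{"hand":1,"linear":[0,0,0.3],"turn":0}]'
```

```text
clock: 10.65
ee_pos: [0.5963, -0.3511, 0.0677]
tcp_rot: [[0.093, -0.996, 0.0], [-0.996, -0.093, -0.0], [0.0, -0.0, -1.0]]
contact_force: [-2.5, 1.9, 8.4]
width: 0.0001
```

The rocker is at its stop (8.4 N, TCP z 0.068, so the tips are about 23 mm behind the TCP). Retracting and moving above SLOW.

```bash
python3 -m handwheel '[{"hand":1,"linear":[0,0,-2],"turn":0},{"hand":1,"linear":[0,0,-4],"turn":0},{"hand":1,"linear":[0,0,-6],"turn":0},{"hand":1,"linear":[-1.9,1.1,-6],"turn":0},{"hand":1,"linear":[-3.8,2.2,-6],"turn":0},{"hand":1,"linear":[-5.6,3.2,-6],"turn":0},{"hand":1,"linear":[-7.4,4.3,-6],"turn":0},{"hand":1,"linear":[-7.4,4.3,-6],"turn":0}]'
cat > look.py <<'E'
from rig import sensors,cams;import cv2,sys,numpy as np
from h import *
n=sys.argv[1];o=sensors.get_obs()
f=cams.grab_frame('wrist');a=f['pixels'];cv2.imwrite(f'pics/wr{n}.png',a)
s=cams.grab_frame('scene')['pixels'];cv2.imwrite(f'pics/sr{n}.png',s)
A=cv2.resize(a[100:300,100:500],(798,399),interpolation=cv2.INTER_CUBIC)
B=cv2.resize(s[120:270,150:300],(400,400),interpolation=cv2.INTER_CUBIC)
cv2.imwrite(f'pics/a{n}.png',A);cv2.imwrite(f'pics/b{n}.png',B)
E
python3 look.py 12
```

```text
clock: 11.45
ee_pos: [0.5447, -0.2789, 0.1247]
tcp_rot: [[0.094, -0.996, -0.002], [-0.996, -0.094, 0.002], [-0.002, 0.002, -1.0]]
contact_force: [-0.3, -0.3, 0.9]
width: -0.0
```

View pics/wr12.png

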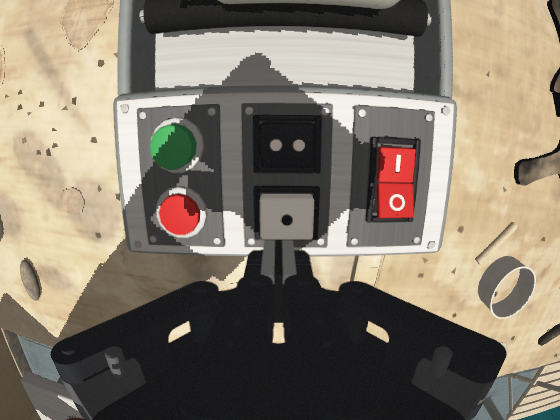

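View pics/b12.png

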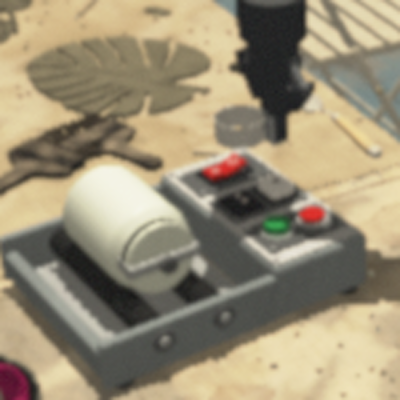

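The mains rocker is on: the OFF half (ring at 397,202) is raised. The SLOW dot is at (287,219), START at about (173,147).

```bash
python3 - <<'E'
from rig import sensors,cams
from h import *
o=sensors.get_obs();f=cams.grab_frame('wrist')
print(o['ee_pos'])
for n,uv,z in [('slow',(287,219),.098),('fast',(287,145),.092),('start',(172.5,147),.098),('stop',(179,214),.092)]:
    p=wplane(f,o,uv,z);R=np.array(o['tcp_rot']);print(n,p.round(4),'tool cm',(R.T@(p-o['ee_pos'])*100).round(2))
E
```

```text
[ 0.54656521 -0.28131816  0.12554786]
slow [ 0.549  -0.2857  0.098 ] tool cm [ 0.45 -0.2   2.76]
fast [ 0.5943 -0.2813  0.092 ] tool cm [ 0.44 -4.76  3.36]
start [ 0.5883 -0.2112  0.098 ] tool cm [-6.59 -4.81  2.75]
stop [ 0.5434 -0.2146  0.092 ] tool cm [-6.67 -0.3   3.35]
```

Correcting by (+0.4, -0.2) cm and pressing SLOW.

```bash
python3 -m handwheel '[{"hand":1,"linear":[0.2,-0.1,1],"turn":0},{"hand":1,"linear":[0.4,-0.2,2],"turn":0},{"hand":1,"linear":[0.4,-0.2,3],"turn":0},{"hand":1,"linear":[0.4,-0.2,4],"turn":0},{"hand":1,"linear":[0.4,-0.2,4.5],"turn":0},{"hand":1,"linear":[0.4,-0.2,4.8],"turn":0},{"hand":1,"linear":[0.4,-0.2,5],"turn":0},{"hand":1,"linear":[0.4,-0.2,5],"turn":0}]'
python3 -m handwheel '[{"hand":1,"linear":[0,0,0.1],"turn":0},{"hand":1,"linear":[0,0,0.2],"turn":0},{"hand":1,"linear":[0,0,0.3],"turn":0},{"hand":1,"linear":[0,0,0.4],"turn":0},{"hand":1,"linear":[0,0,0.5],"turn":0},{"hand":1,"linear":[0,0,0.6],"turn":0},{"hand":1,"linear":[0,0,0.7],"turn":0},{"hand":1,"linear":[0,0,0.7],"turn":0}]'
```

```text
clock: 12.4
ee_pos: [0.549, -0.2851, 0.0758]
tcp_rot: [[0.093, -0.996, 0.0], [-0.996, -0.093, -0.0], [0.0, -0.0, -1.0]]
contact_force: [0.3, -0.4, 0.1]
width: 0.0001
clock: 13.2
ee_pos: [0.5484, -0.2849, 0.0693]
tcp_rot: [[0.093, -0.996, -0.001], [-0.996, -0.093, 0.001], [-0.001, 0.001, -1.0]]
contact_force: [-3.1, 1.5, 5.6]
width: 0.0002
```

```bash
python3 look.py 13
```

```text
(no output)
```

View pics/wr13.png

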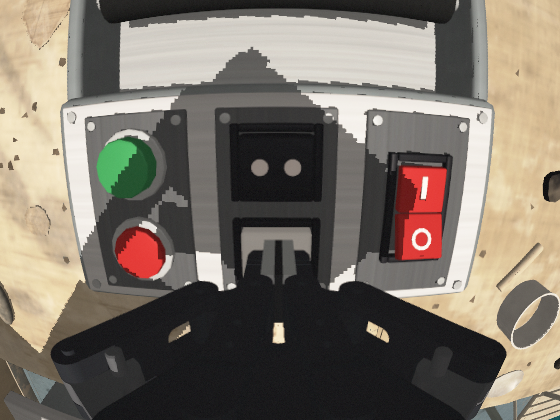

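```bash
python3 -m handwheel '[{"hand":1,"linear":[0,0,0.1],"turn":0},{"hand":1,"linear":[0,0,0.1],"turn":0},{"hand":1,"linear":[0,0,0.2],"turn":0},{"hand":1,"linear":[0,0,0.2],"turn":0},{"hand":1,"linear":[0,0,0.3],"turn":0},{"hand":1,"linear":[0,0,0.3],"turn":0},{"hand":1,"linear":[0,0,0.4],"turn":0},{"hand":1,"linear":[0,0,0.4],"turn":0}]'; python3 look.py 14
```

```text
clock: 14.1
ee_pos: [0.5485, -0.2849, 0.0691]
tcp_rot: [[0.093, -0.996, -0.002], [-0.996, -0.093, 0.001], [-0.001, 0.002, -1.0]]
contact_force: [-8.4, 4.8, 21.7]
width: -0.0
```

View pics/wr14.png

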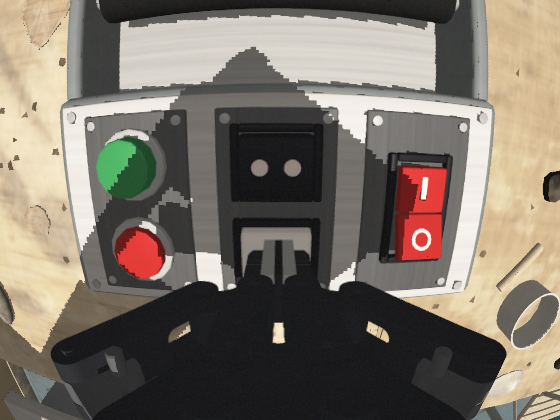

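At the hard stop (21.7 N, z 0.069, key top at about 92 mm). Retracting towards START.

```bash
python3 -m handwheel '[{"hand":1,"linear":[0,0,-2],"turn":0},{"hand":1,"linear":[0,0,-4],"turn":0},{"hand":1,"linear":[0,0,-6],"turn":0},{"hand":1,"linear":[-1.8,-1.2,-6],"turn":0},{"hand":1,"linear":[-3.6,-2.4,-6],"turn":0},{"hand":1,"linear":[-5.4,-3.6,-6],"turn":0},{"hand":1,"linear":[-7.1,-4.6,-6],"turn":0},{"hand":1,"linear":[-7.1,-4.6,-6],"turn":0}]'; python3 look.py 15
```

```text
clock: 15.0
ee_pos: [0.5885, -0.2079, 0.124]
tcp_rot: [[0.095, -0.995, -0.0], [-0.995, -0.095, 0.001], [-0.001, 0.0, -1.0]]
contact_force: [-0.2, -0.9, 0.6]
width: 0.0002
```

View pics/wr15.png

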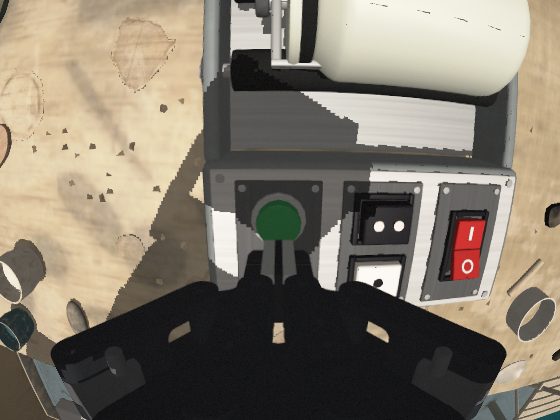

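View pics/b15.png

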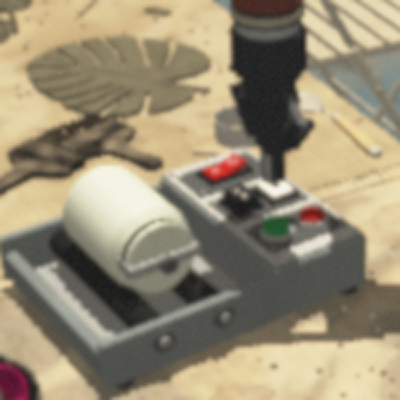

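```bash
python3 - <<'E'
from rig import sensors,cams
from h import *
import cv2
o=sensors.get_obs();f=cams.grab_frame('wrist')
p=wplane(f,o,(278.5,222),.098);R=np.array(o['tcp_rot']);print(o['clock'],o['ee_pos'],p.round(4),'tool cm',(R.T@(p-o['ee_pos'])*100).round(2))
cv2.imwrite('pics/a16.png',cv2.resize(f['pixels'][170:310,330:510],(780,607)[:2],interpolation=cv2.INTER_CUBIC)[:600])
E
```

```text
15.1 [ 0.58769026 -0.21002935  0.12406005] [ 0.5881 -0.2092  0.098 ] tool cm [-0.08 -0.05  2.61]
```

View pics/a16.png

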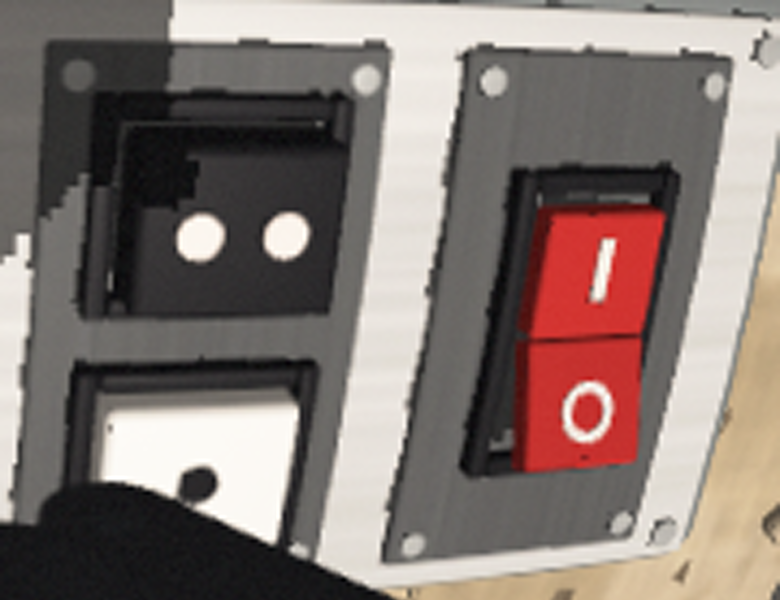

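SLOW is in, FAST is out and mains is on. The gripper is within 1 mm of START. Pressing it.

```bash
python3 -m handwheel '[{"hand":1,"linear":[0,0,1],"turn":0},{"hand":1,"linear":[0,0,2],"turn":0},{"hand":1,"linear":[0,0,3],"turn":0},{"hand":1,"linear":[0,0,4],"turn":0},{"hand":1,"linear":[0,0,4.4],"turn":0},{"hand":1,"linear":[0,0,4.7],"turn":0},{"hand":1,"linear":[0,0,4.9],"turn":0},{"hand":1,"linear":[0,0,4.9],"turn":0}]'
python3 -m handwheel '[{"hand":1,"linear":[0,0,0.1],"turn":0},{"hand":1,"linear":[0,0,0.2],"turn":0},{"hand":1,"linear":[0,0,0.3],"turn":0},{"hand":1,"linear":[0,0,0.4],"turn":0},{"hand":1,"linear":[0,0,0.5],"turn":0},{"hand":1,"linear":[0,0,0.6],"turn":0},{"hand":1,"linear":[0,0,0.7],"turn":0},{"hand":1,"linear":[0,0,0.8],"turn":0}]'
```

```text
clock: 15.95
ee_pos: [0.5883, -0.2102, 0.0758]
tcp_rot: [[0.093, -0.996, 0.001], [-0.996, -0.093, -0.0], [0.0, -0.001, -1.0]]
contact_force: [-0.1, 0.2, 0.6]
width: -0.0001
clock: 16.75
ee_pos: [0.5877, -0.2099, 0.0692]
tcp_rot: [[0.093, -0.996, -0.002], [-0.996, -0.093, 0.001], [-0.001, 0.002, -1.0]]
contact_force: [-5.1, 2.2, 14.0]
width: 0.0
```

At the stop: 14 N at z 0.069, the same depth as SLOW. I'll hold briefly, retract, back away, and check.

```bash
python3 -m handwheel '[{"hand":1,"linear":[0,0,0.1],"turn":0},{"hand":1,"linear":[0,0,0.1],"turn":0},{"hand":1,"linear":[0,0,0.1],"turn":0},{"hand":1,"linear":[0,0,-2],"turn":0},{"hand":1,"linear":[0,0,-4],"turn":0},{"hand":1,"linear":[0,0,-6.5],"turn":0},{"hand":1,"linear":[0,0,-9],"turn":0},{"hand":1,"linear":[0,0,-12],"turn":0}]'
python3 -m handwheel '[{"hand":1,"linear":[0,1.5,0],"turn":0},{"hand":1,"linear":[-1,3,0],"turn":0},{"hand":1,"linear":[-2,4.5,0],"turn":0},{"hand":1,"linear":[-3,6,0],"turn":0},{"hand":1,"linear":[-4,7.5,0],"turn":0},{"hand":1,"linear":[-4,9,0],"turn":0},{"hand":1,"linear":[-4,9,0],"turn":0},{"hand":1,"linear":[-4,9,0],"turn":0}]'
python3 look.py 17
python3 - <<'E'
import cv2
im=cv2.imread('pics/wr17.png');cv2.imwrite('pics/a17.png',cv2.resize(im[40:220,250:500],(800,576),interpolation=cv2.INTER_CUBIC))
E
```

```text
clock: 17.55
ee_pos: [0.587, -0.2096, 0.187]
tcp_rot: [[0.093, -0.996, -0.002], [-0.996, -0.093, 0.001], [-0.001, 0.002, -1.0]]
contact_force: [1.0, -0.4, 0.2]
width: 0.0003
clock: 18.35
ee_pos: [0.4949, -0.1787, 0.1874]
tcp_rot: [[0.092, -0.996, 0.001], [-0.996, -0.092, -0.0], [0.0, -0.001, -1.0]]
contact_force: [-0.2, -0.1, 0.7]
width: -0.0002
```

View pics/a17.png

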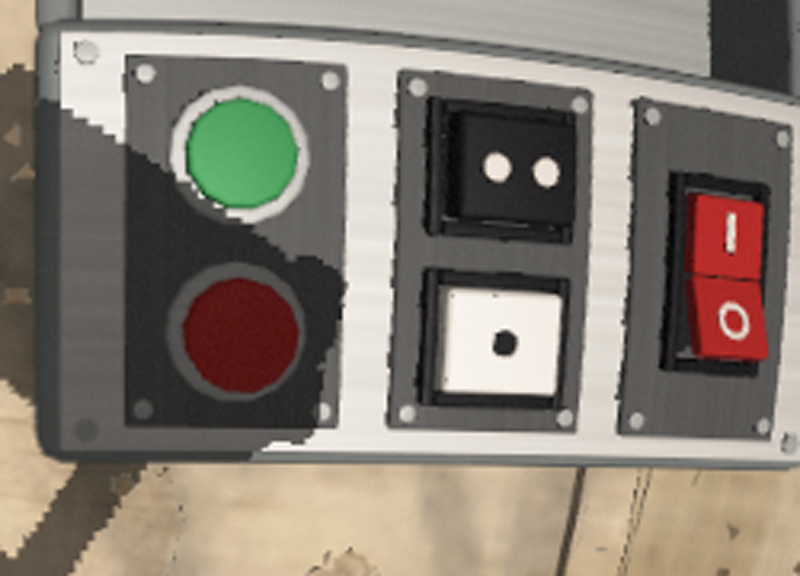

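View pics/sr17.png

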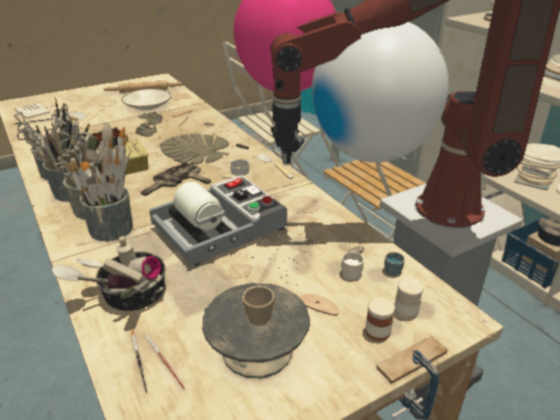

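START is in (centred in its collar, zoomed view at 243,153), SLOW is in, FAST is out, the rocker is on, and the jar and bystanders haven't moved. I'll move the arm clear of the balloons before handing in.

```bash
python3 -m handwheel '[{"hand":1,"linear":[-2,0,-2],"turn":0},{"hand":1,"linear":[-6,0,-4],"turn":0},{"hand":1,"linear":[-10,-1,-6],"turn":0},{"hand":1,"linear":[-14,-1,-6],"turn":0},{"hand":1,"linear":[-18,-2,-6],"turn":0},{"hand":1,"linear":[-22,-2,-6],"turn":0},{"hand":1,"linear":[-26,-3,-6],"turn":0},{"hand":1,"linear":[-26,-3,-6],"turn":0}]'
python3 -m handwheel '[{"hand":1,"linear":[0,0,0],"turn":0},{"hand":1,"linear":[0,0,0],"turn":0},{"hand":1,"linear":[0,0,0],"turn":0},{"hand":1,"linear":[0,0,0],"turn":0},{"hand":1,"linear":[0,0,0],"turn":0},{"hand":1,"linear":[0,0,0],"turn":0},{"hand":1,"linear":[0,0,0],"turn":0},{"hand":1,"linear":[0,0,0],"turn":0}]'
python3 look.py 18
python3 -c "
import cv2,numpy as np
im=cv2.imread('pics/wr18.png')
a=cv2.imread('pics/scene0.png').astype(int);b=cv2.imread('pics/sr18.png').astype(int)
for n,u,v in [('jar',195,205),('grey',352,265),('blue',394,264),('red',380,320),('white',408,300),('ring',240,168),('pebble',357,250)]: print(n,abs(a-b)[v-15:v+15,u-15:u+15].mean().round(2))
cv2.imwrite('pics/b18.png',cv2.resize(b.astype(np.uint8)[165:265,145:295],(780,520),interpolation=cv2.INTER_CUBIC))"
```

```text
clock: 19.25
ee_pos: [0.5012, 0.0875, 0.2477]
tcp_rot: [[0.098, -0.995, 0.001], [-0.995, -0.098, 0.002], [-0.002, -0.001, -1.0]]
contact_force: [0.2, -0.5, -0.4]
width: -0.0
clock: 20.05
ee_pos: [0.5004, 0.083, 0.2475]
tcp_rot: [[0.092, -0.996, 0.0], [-0.996, -0.092, 0.0], [0.0, -0.0, -1.0]]
contact_force: [-0.5, -0.8, -0.3]
width: 0.0001
jar 6.53
grey 24.82
blue 32.14
red 5.82
white 6.36
ring 8.53
pebble 24.81
```

View pics/b18.png

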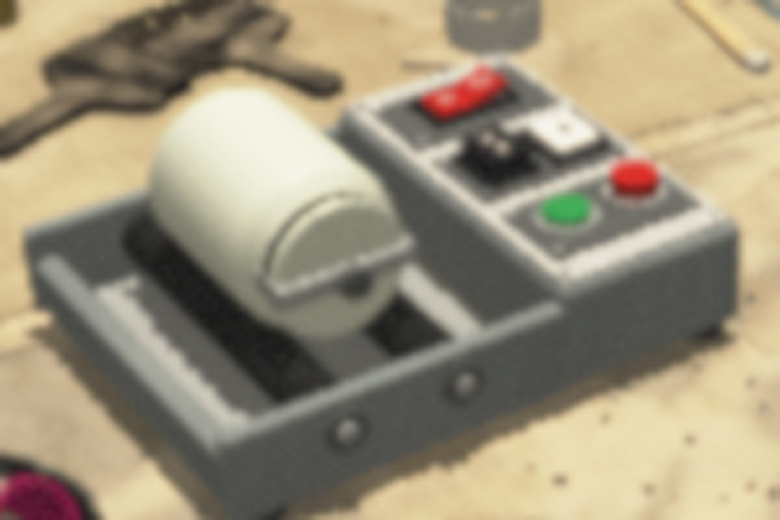

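Compared with the first picture, START (567,208) and SLOW (562,132) are now in, STOP and FAST are out, the rocker has tipped on, and the jar has not moved. The pixel differences at the cups and pebble are the arm's shadow. Handing in.

```bash
python3 -c "
from rig import r;print(r.job_done())"
```

```text
the job is handed in; nothing more can be done
None
```

I pressed the mains rocker on, then SLOW, then START, each to its stop. I then backed the arm clear and handed the job in at about 20 s on the robot's clock; no verdict is reported.

**Final pictures:**
- **Switches:** the rocker is tipped on, SLOW is in with FAST out, and START is in with STOP out.
- **Jar:** it is where it was on its rollers.
- **Forces:** the end-of-press readings were at most 8 N on the rocker, 22 N on SLOW and 14 N on START. The force reads about zero with the arm clear.

**What disagreed:**
- **Fingertip length:** the tips end about 22 mm short of the stated TCP, seen in both cameras and confirmed by contact. I pressed by measured force instead of by height.
- **Point positions:** camera estimates of the same points differed by up to 10 mm across views, so I re-measured SLOW and START from close above before pressing them.
- **Balloons:** the two balloons triangulated to inside the arm's path. The arm moved through that space with no force or effort to show contact, and the balloons did not move.
- **Bystanders:** the red pot, white pot and ring showed little change from the first picture. The grey cup, blue cup and pebble showed larger pixel differences, which I put down to the arm's shadow. I did not re-measure their positions.

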